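# Empty the tipping pan and hold its index plunger out

## Robot

A 6-joint arm with a two-finger parallel gripper is mounted at the origin on the work surface. World frame = base frame: x ahead of the robot, y to its left, z up, the work surface at z = 0. Lengths are in m, angles in rad, forces in N, time in s.
With the tool pointing down it reaches from about 0.3 to 0.875 m from the base axis. Payload 4.2 kg.
Tool frame: the origin (TCP) lies at the very end of the fingers, on their centre line; the grasp point (between the pads) lies 19 mm behind it; z points along the fingers, y is the direction in which the jaws open and shut (so a half turn about z gives the same grasp; the last joint's range is limited). The gripper opens to 85 mm and grips with 20 to 120 N. Pads are 22 mm wide; open, the fingers measure 114 mm over their backs; the gripper's body (76 mm by 85 mm) begins 54 mm behind the grasp point. The pads swing forward as they close: fully open they stand 13 mm farther back than shut.
Start: joints at [1.115, 0.32, 1.565, -0, 1.257, -0.02], TCP at [0.243, 0.521, 0.231] pointing down, gripper open.
Joint ranges: [-3.11, 3.11], [-0.84, 2.01], [0.21, 2.61], [-1.34, 4.49], [0.05, 2.63], [-2.56, 2.56]. Speed limits (rad/s): [2.57, 2.57, 3.14, 3.14, 3.14, 3.14].

## Interface

Orientations are given as a 3x3 rotation matrix whose columns are the frame's x, y, z axes.
In Python, from plant import readout, eyes, ticket gives the robot as it stands. The module is installed in compiled form; this text tells all that it offers.
- The arm moves only by the shell command python3 -m pendant 'ROWS' [FORCE]. ROWS is JSON, a list of rows, each a list of 7 numbers: the turn, a rotation vector about the tool's x, y, z in degrees, then the shift along the tool's x, y, z in cm, then the closure, from 0 (fully open) to 1 (shut). A call has 1 to 12 rows; each row shifts and turns the commanded pose from where the row before left it, along the tool's axes as they then stand; what a row does not reach is not made up. A row lasts 1/8 s, in which the tool goes at most 62.5 mm and 10.7 degrees, less where a joint would pass 70% of its speed; a pose out of reach is approached as far as the arm can. A call with a gripper value outside its range is refused whole. The fingers move at their own pace and stop on an object; FORCE is the grip in N (left out, the last holds). Time passes only in rows, so rows that do not move let the fingers close. It gives the time, the measured TCP pose, the force and the opening at its end, in the units of the state.
- readout.get_state(): the state, without advancing time (a new reading comes with each control period).
- eyes.read_camera(name): name is "scene" or "top" or "wrist"; returns a dict with "frame" (420x560x3 uint8, red, green, blue), "fx", "fy", "cx", "cy" (pixels), "xyz" and "orientation" of the camera in the world. Camera axes: x right, y up, looking along -z (the intrinsics and any distortion apply to the point x, -y, -z); pixel columns grow to the right and rows downward; lengths in m; the calibration is good to about 2 mm. A picture is of the moment at which its call begins. There is no depth.
- ticket.job_done(): hands the job in, once; it reports no verdict.
Trained networks look in the newest picture that a camera, given by its name, has taken for a name from the list of things; names that differ only in an ending like _2 or _b are one class to them, and where a whole thing is asked for, a point or a joint stands for the part that bears it (a point fixed in the world has none). Each returns a list of dicts, best first, with "confidence" (0 to 1); they miss things now and then, are a little off and sometimes report something else, mostly with a low value. They report only what shows in the picture. A call takes as long as a camera call.
- eyes.spot_in(camera, label): "box" ([left, top, right, bottom] in pixels, round what is visible of it).
- eyes.tip_of(camera, label): "location" ([row, column] in pixels: a listed point, or the origin of a listed thing).
The state is a dict: "time": time; "joints": joint angles; "qvel": joint speeds; "effort": joint torques, N m; "tool_pos": TCP position; "tool_rot": TCP orientation; "ft_force": force on the tool from outside, world axes, zero at the start; "torque": the same for the moment, N m; "finger_gap": finger opening in m.
Only numpy, scipy, OpenCV 4.12 (cv2) and the standard library are available. Lean on these libraries where they do the work, as an engineer would, in place of code of your own. Each camera call takes 0.05 s, during which the arm holds its last target.

## Task

Take the tipping pan by its bar handle, tip it to about 50 degrees (in line with the slanted strip on its side) and hold it there a moment so that both black caps slide into the catch bin, then bring the pan back level and let go of it. Only then pull the spring-loaded index plunger beside it fully back, so that its pin is clear of the hole in the index plate, and finish while still holding it there, so that a colleague can turn the station. Leave everything else on the table where it is.

Things in the scene. Friction and masses are not known exactly. Their poses are not given: they have to be found in the camera images.
- pan_pivot (a point): middle of the pan's pivot axis, 130 mm above the table, on the fixed tipping station (round pedestal, 140 mm aluminium index plate, two upright cheeks reaching 146 mm high). Frame of the station: z up, y along the pivot axis, x from the handle side to the pan's open lip. The station's vertical centre line lies 35 mm towards -x of this point. A slanted steel strip on the +y cheek shows the 50 degree tipping angle.
- pan_handle (a point): middle of the pan's round handle bar (14 mm thick, 90 mm long, 76 mm clear between its two end arms), parallel to the pivot axis. The point moves and turns with the pan. With the pan level it lies 165 mm towards -x of the pivot point and 30 mm above it (160 mm above the table), 45 mm clear of the pan's end wall, whose top is 155 mm above the table.
- pan (a joint): tipping angle of the pan in rad: 0 = level (on its stop), growing as the handle end rises and the open +x lip dips, up to 1.3; 50 degrees = 0.873. A stiff pivot: it stays where it is left; about 6 N at the handle moves it. Pan: 190 x 120 mm aluminium, 25 mm walls on three sides, open at the lip; level, it reaches from 120 mm on the handle side to 70 mm on the lip side of the pivot.
- cap_a_mid (a point): middle of one black flanged plastic cap (flange 36 mm, 18 mm high, 30 g) that lies in the pan at first; slides off at roughly 25 to 36 degrees of tilt
- cap_b_mid (a point): middle of the other such cap in the pan
- catch_bin: grey open catch bin, 160 (x) x 200 (y) x 55 mm, walls 4 mm, fixed on the table right under the pan's lip; origin in the centre of its underside
- plunger_unit: fixed bracket of the index plunger, beside the station on its -y side; origin on the table at the station's centre line; x axis points outward along the plunger, the pull direction; the grey bracket block stands 135 to 165 mm out, 40 mm wide, 90 mm high, with a 26 mm barrel on its inner side; its foot is 8 mm high
- plunger_knob (a point): middle of the plunger's black knob grip: lying cylinder 22 mm thick and 34 mm long, with a 30 mm end flange 7 mm thick outside it; axis level, 65 mm above the table, 198 mm out from the station's centre line when seated; x axis = pull direction. It moves with the plunger. Free space on both sides and above; below it only the 8 mm foot.
- plunger (a joint): how far the plunger is drawn out, m: 0 = its pin is seated in the index plate's rim hole (10 mm deep), 0.020 = fully back on its stop. The spring pulls it home: 5 N at 0, 12 N at full travel; it snaps back if let go.
- spare_cap_mid (a point): a third black flanged cap like those in the pan, lying on the table left of the pan handle; leave it
- collar: loose steel collar, 42 mm across, 14 mm high, on the table beyond the plunger knob
- brush: hand brush lying left of the station
- screwdriver: screwdriver lying on the right of the table
- jar: clear jar with white lid, 70 mm across, 100 mm high, left
- bottle: white bottle, 64 mm across, 190 mm high, far right
- parts_box: small grey open box 100 x 140 x 50 mm, left near the robot
- gauge_block: steel block 50 x 35 x 20 mm, right near the robot

How it is judged:
By the outcome, as a careful person would: the job done as asked, in the order asked, and still so for the second after the job is handed in, while the arm keeps its last pose, push and grip.
It also fails if it takes over 51 s, if anything falls off the work surface, if the arm or the gripper's body presses on something with over 40 N, if the wrist force passes 120 N, or if a joint passes its speed limit or range.

## Working session

There is one attempt and no reset: what is moved stays moved. The work goes in short steps, Python scripts to look and compute and a shell command to move; the robot and the scene stay as the last step left them, time stands still between calls to the robot, and variables do not carry over. Pictures are saved under pics/ and viewed, and the job is handed in when it is done.

```bash
mkdir -p pics; cat > h.py <<'E'
import numpy as np, cv2
from plant import readout, eyes, ticket
def cam(n,fn=None):
    c=eyes.read_camera(n)
    if fn: cv2.imwrite('pics/'+fn,cv2.cvtColor(c['frame'],cv2.COLOR_RGB2BGR))
    return c
def ray(c,rc):
    r,k=rc
    d=np.array([(k-c['cx'])/c['fx'],-(r-c['cy'])/c['fy'],-1.])
    return np.array(c['xyz']),np.array(c['orientation'])@d
def atz(c,rc,z):
    o,d=ray(c,rc); return o+d*(z-o[2])/d[2]
def proj(c,p):
    q=np.array(c['orientation']).T@(np.array(p)-np.array(c['xyz']))
    return [c['cy']-c['fy']*q[1]/-q[2], c['cx']+c['fx']*q[0]/-q[2]]
E
python3 - <<'E'
from h import *
cs={}
for n in ['scene','top','wrist']:
    c=cam(n,n+'1.png'); print(n,{k:np.round(v,3).tolist() for k,v in c.items() if k!='frame'})
    if n=='wrist': continue
    for l,z in [('pan_pivot',.13),('pan_handle',.16),('plunger_knob',.065),('plunger_unit',0),('catch_bin',0),('cap_a_mid',.14),('spare_cap_mid',.009),('collar',0)]:
        for r in eyes.tip_of(n,l)[:3]:
            print(n,l,round(r['confidence'],2),np.round(r['location'],1),np.round(atz(c,r['location'],z),3))
s=readout.get_state();print(s)
E
```

```text
scene {'fx': 476.252, 'fy': 476.252, 'cx': 283.074, 'cy': 208.127, 'xyz': [1.258, 0.064, 1.146], 'orientation': [[-0.108, -0.828, 0.55], [0.994, -0.086, 0.066], [-0.007, 0.554, 0.832]]}
scene pan_pivot 0.8 [227.5 280.3] [ 0.644 -0.018  0.13 ]
scene pan_handle 0.69 [171.  290.9] [ 0.487 -0.007  0.16 ]
scene catch_bin 0.57 [296.8 256.4] [ 0.779 -0.066  0.   ]
scene cap_a_mid 0.65 [206.8 292.2] [0.586 0.006 0.14 ]
scene cap_a_mid 0.31 [207.9 215.1] [ 0.609 -0.188  0.14 ]
scene spare_cap_mid 0.57 [205.9 334.9] [0.482 0.121 0.009]
scene spare_cap_mid 0.17 [223.5 171.4] [ 0.59  -0.334  0.009]
scene collar 0.71 [222.9 171.8] [ 0.582 -0.336  0.   ]
scene collar 0.27 [234.7 125.5] [ 0.634 -0.456  0.   ]
top {'fx': 415.655, 'fy': 415.655, 'cx': 283.28, 'cy': 208.497, 'xyz': [0.379, -0.026, 1.54], 'orientation': [[-0.021, 0.992, -0.122], [-1.0, -0.023, -0.015], [-0.017, 0.122, 0.992]]}
top pan_pivot 0.73 [253.9 366.1] [ 0.393 -0.28   0.13 ]
top pan_pivot 0.69 [183.7 291.9] [ 0.638 -0.036  0.13 ]
top pan_handle 0.84 [229.7 279.9] [0.479 0.008 0.16 ]
top pan_handle 0.55 [194.7 300.2] [ 0.595 -0.0
[... 658 characters left out ...]
453e+00,  1.06346370e-05,
        1.25743148e+00, -1.99706104e-02]), 'qvel': array([-0.00158174,  0.00121519, -0.00115776, -0.00207202, -0.00025839,
       -0.000654  ]), 'effort': array([-4.08807300e-04, -4.15423644e+01, -2.34421188e+01, -1.66968753e-04,
        1.38775558e-04, -9.61917181e-06]), 'tool_pos': array([0.24272571, 0.52125983, 0.23136913]), 'tool_rot': array([[-9.06518609e-01,  4.22165855e-01,  4.25027428e-05],
       [ 4.22165857e-01,  9.06518603e-01,  1.09682864e-04],
       [ 7.77483284e-06,  1.17372764e-04, -9.99999993e-01]]), 'ft_force': array([-0.60705428, -0.47200608,  0.37118156]), 'torque': array([-0.01317745,  0.01179725,  0.01408613]), 'finger_gap': 0.085285814133484}
```

View pics/scene1.png

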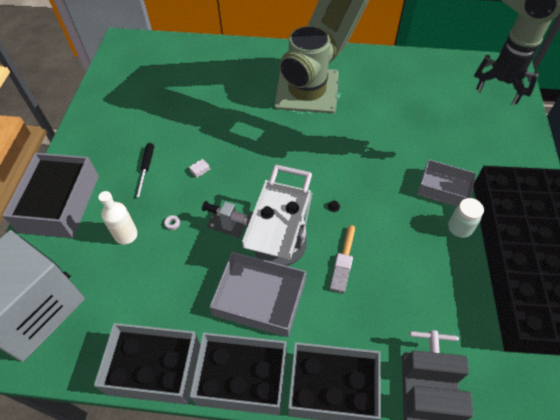

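View pics/top1.png

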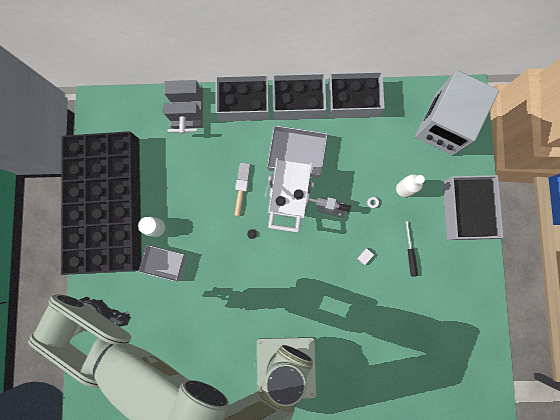

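```bash
python3 - <<'E'
import cv2,numpy as np
a=cv2.imread('pics/top1.png')[115:250,240:390]; b=cv2.imread('pics/scene1.png')[155:290,185:335]
cv2.imwrite('pics/z1.png',np.hstack([cv2.resize(x,None,fx=2.66,fy=4*.665,interpolation=cv2.INTER_CUBIC) for x in (a,b)]))
E
```

```text
(no output)
```

View pics/z1.png

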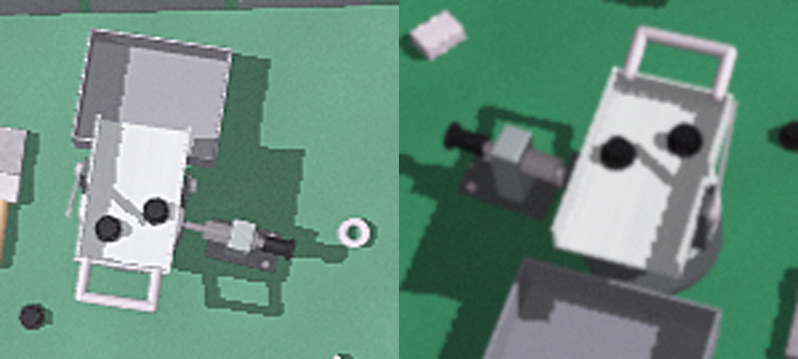

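```bash
cat > fit.py <<'E'
from h import *
from scipy.optimize import least_squares
ct,cs=cam('top'),cam('scene')
f=2.66
T=lambda x,y:(115+y/f,240+x/f); S=lambda x,y:(155+y/f,185+(x-399)/f)
# station-frame points (origin: pivot, xy), z world
H=(-.165,0,.16)
obs=[('handle',H,ct,T(117,303)),('handle',H,cs,S(686,42)),
('hL',(-.165,.045,.16),ct,T(79,300)),('hR',(-.165,-.045,.16),ct,T(156,307)),
('hscR',(-.165,-.045,.16),cs,S(640,36)),('hscL',(-.165,.045,.16),cs,S(733,49)),
('pivN',(0,0,.13),ct,(183.7,291.9)),('pivN',(0,0,.13),cs,(227.5,280.3)),
('lipL',(.07,.06,.13),ct,T(97,119)),('lipR',(.07,-.06,.13),ct,T(190,129)),
('lipLs',(.07,-.06,.13),cs,S(555,237)),('lipRs',(.07,.06,.13),cs,S(684,275))]
def res(p,full=False):
    c,s=np.cos(p[2]),np.sin(p[2]);o=[]
    for n,q,cm,rc in obs:
        w=[p[0]+c*q[0]-s*q[1],p[1]+s*q[0]+c*q[1],q[2]]
        o.append(np.array(proj(cm,w))-rc)
    return o if full else np.concatenate(o)
r=least_squares(res,[.64,-.03,-.17],loss='soft_l1');p=r.x
print('pose',p[:2],np.degrees(p[2]))
for (n,*_),e in zip(obs,res(p,True)): print(n,np.round(e,1))
c,s=np.cos(p[2]),np.sin(p[2]);W=lambda x,y:np.array([p[0]+c*x-s*y,p[1]+s*x+c*y])
print('handle',W(-.165,0),'centre',W(-.035,0))
ctr=W(-.035,0)
# knob by triangulation
for rcT,rcS in [(T(270,243.5),S(466,143)),((205.8,342.7),S(466,143))]:
    o1,d1=ray(ct,rcT);o2,d2=ray(cs,rcS)
    A=np.stack([d1,-d2],1);t=np.linalg.lstsq(A,o2-o1,rcond=None)[0]
    a,b=o1+d1*t[0],o2+d2*t[1];print('knob',(a+b)/2,np.linalg.norm(a-b),atz(ct,rcT,.065),atz(cs,rcS,.065))
    k=(atz(ct,rcT,.065)+atz(cs,rcS,.065))[:2]/2; v=k-ctr; print(np.linalg.norm(v),np.degrees(np.arctan2(v[1],v[0])))
print('collar',atz(ct,T(354,233),.007), 'spare',atz(ct,T(33,316),.012))
E
python3 fit.py
```

```text
pose [ 0.6452285  -0.03010868] -9.316892456808366
handle [-0.4 -0.8]
handle [-1.  -0.5]
hL [-1.2  0.1]
hR [-0.  -2.1]
hscR [-2.3  0.3]
hscL [-0.1 -1.5]
pivN [-1.9 -1.8]
pivN [-0.1 -5. ]
lipL [ 0.  -0.7]
lipR [ 0.9 -1.4]
lipLs [1.5 0. ]
lipRs [-1.2 -0.9]
handle [ 0.48240518 -0.00339605] centre [ 0.61069022 -0.02444237]
knob [ 0.56432016 -0.21595499  0.06402965] 0.008157220180385606 [ 0.56341826 -0.21178477  0.065     ] [ 0.56527093 -0.21982846  0.065     ]
0.19689639713398133 -103.61407027507656
knob [ 0.56611993 -0.21767088  0.06652854] 0.0034674044422537487 [ 0.56598772 -0.21614583  0.065     ] [ 0.56527093 -0.21982846  0.065     ]
0.1987210699358982 -103.10607101190314
collar [ 0.58274256 -0.33651303  0.007     ] spare [0.47640789 0.11259478 0.012     ]
```

```bash
cat > tgt.py <<'E'
from h import *
from scipy.spatial.transform import Rotation as R
def pose(yaw_y_deg,tilt_deg):
    "jaw axis y along yaw (world), z down, then tilted about tool x"
    a=np.radians(yaw_y_deg); y=np.array([np.cos(a),np.sin(a),0]);z=np.array([0,0,-1.]);x=np.cross(y,z)
    return np.stack([x,y,z],1)@R.from_rotvec([np.radians(tilt_deg),0,0]).as_matrix()
def rel(p,Rt):
    s=readout.get_state();Rc=s['tool_rot'];
    print('t',round(s['time'],2),'tcp',np.round(s['tool_pos'],4),'gap',round(s['finger_gap'],4),'F',np.round(s['ft_force'],1),'q',np.round(s['joints'],2))
    print(' turn(deg)',np.round(np.degrees(R.from_matrix(Rc.T@Rt).as_rotvec()),1))
    print(' shift cm in current axes',np.round(Rc.T@(p-s['tool_pos'])*100,2),' in target axes',np.round(Rt.T@(p-s['tool_pos'])*100,2))
    return s
E
python3 -m pendant '[[0,0,10,0,0,-0.5,0.3],[0,0,10,0,0,-0.5,0.4],[0,0,10,0,0,-0.5,0.5],[0,0,10,0,0,-0.5,0.5],[0,0,10,0,0,-0.5,0.5],[0,0,10,0,0,-0.5,0.5],[0,0,10,0,0,0,0.5],[0,0,4.3,0,0,0,0.5]]' 60
python3 - <<'E'
from tgt import *
Rt=pose(-9.3,-30); g=np.array([.482,-.003,.16]); rel(g+Rt[:,2]*(.019-.09),Rt)
E
```

```text
time: 2.05
tool_pos: [0.2427, 0.5213, 0.2614]
tool_rot: [[0.164, 0.986, 0.0], [0.986, -0.164, 0.0], [0.0, 0.0, -1.0]]
ft_force: [0.2, -0.2, 0.8]
finger_gap: 0.0428
t 2.05 tcp [0.2427 0.5213 0.2614] gap 0.0428 F [ 0.2 -0.2  0.8] q [ 1.12  0.3   1.51 -0.    1.33  1.28]
 turn(deg) [-30.    0.   -0.1]
 shift cm in current axes [-47.8   28.65   3.99]  in target axes [-47.87  22.71  17.73]
```

```bash
python3 -m pendant '[[0,0,0,-2.4,1.4,0,0.5],[0,0,0,-4.8,2.9,0,0.5],[0,0,0,-5.2,3.1,0,0.5],[0,0,0,-5.2,3.1,0,0.5],[0,0,0,-5.2,3.1,0,0.5],[0,0,0,-5.2,3.1,0,0.5],[0,0,0,-5.2,3.1,0,0.5],[0,0,0,-5.2,3.1,0,0.5],[0,0,0,-5.2,3.1,0,0.5],[-10,0,0,-4,2.4,0,0.5],[-10,0,0,0,0,0,0.5],[-10,0,0,0,0,0,0.5]]'
python3 - <<'E'
from tgt import *
Rt=pose(-9.3,-30); g=np.array([.482,-.003,.16]); rel(g+Rt[:,2]*(.019-.09),Rt)
c=cam('wrist','w2.png'); print(eyes.tip_of('wrist','pan_handle')[:2]); print(proj(c,g), proj(c,[.485+.007,.0414,.16]),proj(c,[.475,-.0478,.16]))
print(eyes.tip_of('wrist','plunger_knob')[:2])
c=cam('scene','s2.png')
E
```

```text
time: 3.55
tool_pos: [0.4467, 0.0049, 0.2621]
tool_rot: [[0.163, 0.851, 0.499], [0.987, -0.141, -0.082], [0.001, 0.506, -0.863]]
ft_force: [0.2, -1.6, -0.3]
finger_gap: 0.0423
t 3.55 tcp [0.4467 0.0049 0.2621] gap 0.0423 F [ 0.2 -1.6 -0.3] q [ 0.07 -0.14  2.12 -0.19  0.65  0.35]
 turn(deg) [ 0.4 -0.  -0.1]
 shift cm in current axes [-0.21 -2.    3.54]  in target axes [-0.21 -1.98  3.55]
[{'location': [206.7, 249.3], 'confidence': 0.58}, {'location': [153.2, 332.5], 'confidence': 0.52}]
[np.float64(207.63637787619925), np.float64(246.24980981680014)] [np.float64(143.1916332885679), np.float64(247.97328394340803)] [np.float64(264.8000024287358), np.float64(248.33277341523967)]
[{'location': [319.7, 298.2], 'confidence': 0.74}]
```

View pics/w2.png

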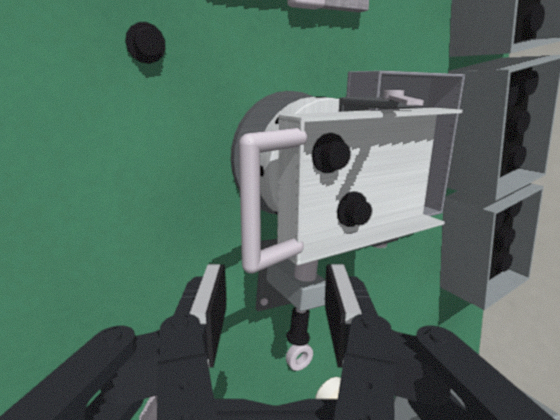

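View pics/s2.png

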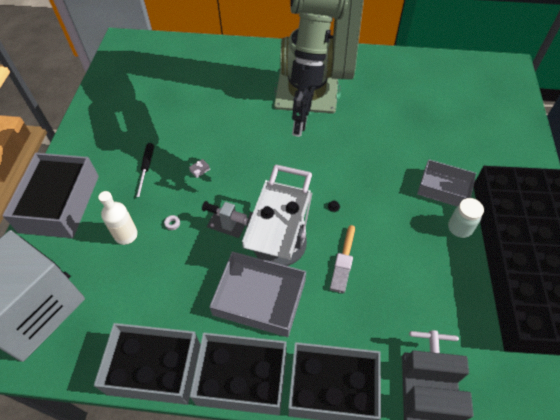

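```bash
python3 -m pendant '[[0.4,0,0,-0.2,-1.8,0,0.5],[0,0,0,0,0,2.5,0.5],[0,0,0,0,0,3,0.5],[0,0,0,0,0,3,0.5],[0,0,0,0,0,2.5,0.5],[0,0,0,0,0,1.7,0.5],[0,0,0,0,0,0,0.5]]'
python3 - <<'E'
from tgt import *
Rt=pose(-9.3,-30); g=np.array([.485,-.003,.16]); rel(g+Rt[:,2]*(.019),Rt)
c=cam('wrist','w3.png')
c=cam('scene','s3.png'); import cv2
E
```

```text
time: 4.62
tool_pos: [0.4929, -0.0041, 0.1405]
tool_rot: [[0.162, 0.86, 0.484], [0.987, -0.14, -0.08], [-0.001, 0.491, -0.871]]
ft_force: [-0.9, -0.2, -0.8]
finger_gap: 0.0427
t 4.62 tcp [ 0.4929 -0.0041  0.1405] gap 0.0427 F [-0.9 -0.2 -0.8] q [ 0.03  0.1   2.25 -0.32  0.3   0.48]
 turn(deg) [-0.6  0.   0. ]
 shift cm in current axes [-0.02  0.29 -0.19]  in target axes [-0.02  0.29 -0.19]
```

View pics/w3.png

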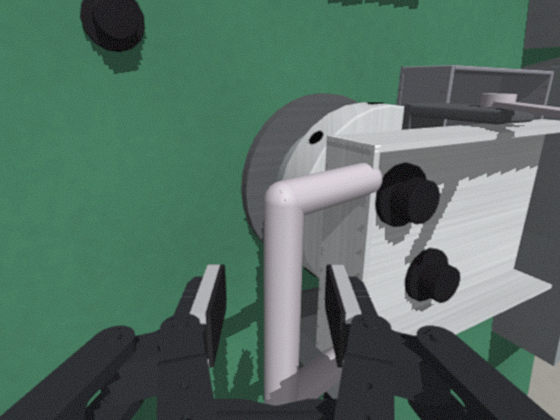

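```bash
python3 -m pendant '[[0,0,0,0,0.2,0,0.7],[0,0,0,0,0,0,1],[0,0,0,0,0,0,1],[0,0,0,0,0,0,1],[0,0,0,0,0,0,1]]' 60
python3 - <<'E'
from tgt import *
Rt=pose(-9.3,-30); g=np.array([.485,-.003,.16]); s=rel(g+Rt[:,2]*(.019),Rt)
print(s['tool_pos']-s['tool_rot'][:,2]*.019)
cam('wrist','w4.png')
E
```

```text
time: 5.35
tool_pos: [0.4942, -0.004, 0.1437]
tool_rot: [[0.161, 0.857, 0.489], [0.987, -0.141, -0.079], [0.001, 0.495, -0.869]]
ft_force: [-4.0, 1.3, 6.7]
finger_gap: 0.0123
t 5.35 tcp [ 0.4942 -0.004   0.1437] gap 0.0123 F [-4.   1.3  6.7] q [ 0.03  0.1   2.24 -0.32  0.3   0.47]
 turn(deg) [-0.3 -0.  -0. ]
 shift cm in current axes [-0.05  0.02  0.02]  in target axes [-0.05  0.02  0.02]
[ 0.48489192 -0.0024676   0.1601658 ]
```

View pics/w4.png

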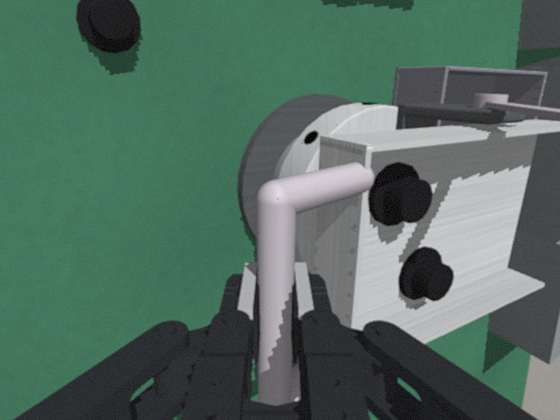

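```bash
cat > arc.py <<'E'
from tgt import *
s=readout.get_state(); Rc=s['tool_rot']; 
u=np.array([np.cos(np.radians(-9.3)),np.sin(np.radians(-9.3)),0])
piv=np.array([.4849,-.0025,.160])+.165*u+[0,0,-.03]; print(piv)
v=Rc.T@(s['tool_pos']-piv)
for d in (2,4,5,-4,-5): print(d,np.round((R.from_rotvec([np.radians(d),0,0]).as_matrix()-np.eye(3))@v*100,3))
# tilt from grasp point
g=s['tool_pos']-Rc[:,2]*.019-piv; print('pan tilt deg',np.degrees(np.arctan2(g[2],-g@u)-np.arctan2(.03,.165)),'r',np.hypot(g@u,g[2]),'tool tilt',np.degrees(np.arctan2(Rc[:,2]@u,-Rc[2,2])), 'F',np.round(s['ft_force'],1),'gap',s['finger_gap'],'t',s['time'])
E
python3 arc.py
```

```text
[ 0.64773119 -0.02916463  0.13      ]
2 [ 0.     0.318 -0.443]
4 [ 0.     0.651 -0.874]
5 [ 0.     0.823 -1.086]
-4 [ 0.    -0.589  0.918]
-5 [ 0.    -0.726  1.153]
pan tilt deg 0.04818364518164976 r 0.16775265805654857 tool tilt 29.66718417669059 F [-4.3  1.1  6.7] gap 0.012118431592393434 t 5.4
```

```bash
python3 -m pendant '[[4,0,0,0,0.65,-0.87,1],[4,0,0,0,0.65,-0.87,1],[4,0,0,0,0.65,-0.87,1],[4,0,0,0,0.65,-0.87,1]]'; python3 arc.py
```

```text
time: 5.9
tool_pos: [0.5029, -0.0055, 0.1845]
tool_rot: [[0.161, 0.96, 0.227], [0.987, -0.157, -0.037], [0.0, 0.23, -0.973]]
ft_force: [2.4, -1.2, -7.0]
finger_gap: 0.0118
[ 0.64773119 -0.02916463  0.13      ]
2 [ 0.     0.311 -0.449]
4 [ 0.     0.637 -0.888]
5 [-0.     0.806 -1.103]
-4 [ 0.    -0.574  0.93 ]
-5 [-0.    -0.707  1.169]
pan tilt deg 15.452637993656941 r 0.1678453451100211 tool tilt 13.317758214825911 F [ 2.4 -1.2 -7. ] gap 0.011807390861251404 t 5.9
```

```bash
python3 -m pendant '[[4,0,0,0,0.64,-0.88,1],[4,0,0,0,0.64,-0.88,1],[4,0,0,0,0.64,-0.88,1],[4,0,0,0,0.64,-0.88,1],[4,0,0,0,0.64,-0.88,1],[4,0,0,0,0.64,-0.88,1],[4,0,0,0,0.64,-0.88,1],[4,0,0,0,0.64,-0.88,1],[2,0,0,0,0.31,-0.45,1],[0,0,0,0,0,0,1]]'; python3 arc.py
```

```text
time: 7.15
tool_pos: [0.5582, -0.0151, 0.2576]
tool_rot: [[0.161, 0.924, -0.347], [0.987, -0.151, 0.056], [-0.001, -0.351, -0.936]]
ft_force: [-2.8, -1.3, 2.5]
finger_gap: 0.0118
[ 0.64773119 -0.02916463  0.13      ]
2 [ 0.     0.314 -0.447]
4 [ 0.     0.643 -0.883]
5 [-0.     0.813 -1.097]
-4 [ 0.    -0.58   0.926]
-5 [-0.    -0.714  1.163]
pan tilt deg 49.68445492609656 r 0.16785889719592478 tool tilt -20.56001960288008 F [-2.8 -1.3  2.5] gap 0.011759187105701247 t 7.15
```

Hold a second and look.

```bash
python3 -m pendant '[[0,0,0,0,0,0,1],[0,0,0,0,0,0,1],[0,0,0,0,0,0,1],[0,0,0,0,0,0,1],[0,0,0,0,0,0,1],[0,0,0,0,0,0,1],[0,0,0,0,0,0,1],[0,0,0,0,0,0,1]]'; python3 - <<'E'
from h import *
a=cam('scene')['frame'][130:340,180:460]
b=cam('top')['frame'][90:300,200:480]
x=[cv2.resize(i,None,fx=2.6,fy=2.6,interpolation=cv2.INTER_CUBIC)[:,:,::-1] for i in (a,b)]
cv2.imwrite('pics/s5.png',x[0]);cv2.imwrite('pics/t5.png',x[1])
E
python3 arc.py|tail -1
```

```text
time: 8.15
tool_pos: [0.5582, -0.0151, 0.2576]
tool_rot: [[0.161, 0.925, -0.345], [0.987, -0.151, 0.055], [-0.001, -0.349, -0.937]]
ft_force: [-4.0, -3.1, 1.3]
finger_gap: 0.012
pan tilt deg 49.678868985695416 r 0.16786484792886658 tool tilt -20.427362013203677 F [-3.5 -2.9  1.3] gap 0.011884748007342988 t 8.25
```

View pics/s5.png

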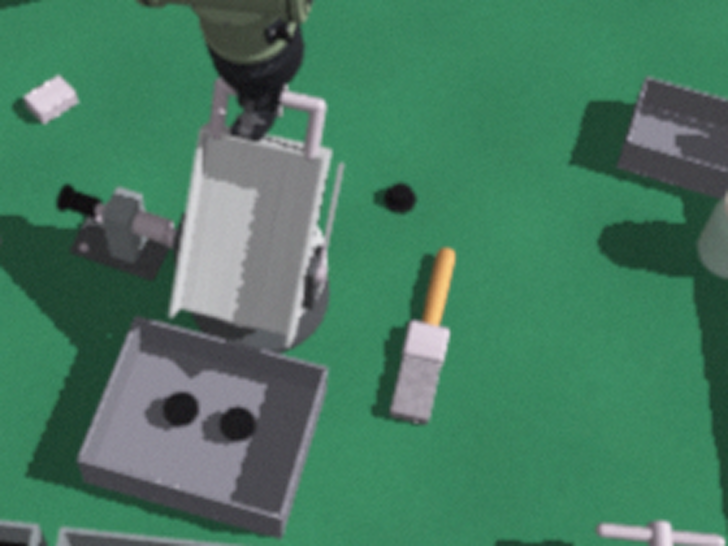

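View pics/t5.png

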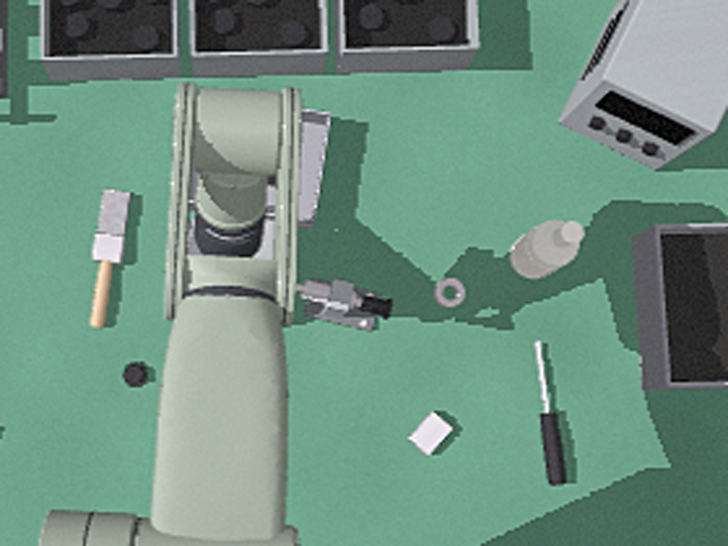

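Both caps lie in the bin (zoom 180,408 and 238,424) and the pan is empty. Now I bring it back level.

```bash
python3 -m pendant '[[-4,0,0,0,-0.58,0.93,1],[-4,0,0,0,-0.58,0.93,1],[-4,0,0,0,-0.58,0.93,1],[-4,0,0,0,-0.58,0.93,1],[-4,0,0,0,-0.58,0.93,1],[-4,0,0,0,-0.58,0.93,1],[-4,0,0,0,-0.58,0.93,1],[-4,0,0,0,-0.58,0.93,1],[-4,0,0,0,-0.58,0.93,1],[-4,0,0,0,-0.58,0.93,1],[-3,0,0,0,-0.44,0.69,1],[0,0,0,0,0,0,1]]'; python3 arc.py
```

```text
time: 9.75
tool_pos: [0.4962, -0.0043, 0.1602]
tool_rot: [[0.161, 0.911, 0.379], [0.987, -0.149, -0.061], [0.001, 0.384, -0.923]]
ft_force: [-0.5, -2.7, -4.4]
finger_gap: 0.0119
[ 0.64773119 -0.02916463  0.13      ]
2 [ 0.     0.311 -0.449]
4 [ 0.     0.638 -0.887]
5 [ 0.     0.807 -1.101]
-4 [ 0.    -0.575  0.929]
-5 [ 0.    -0.708  1.167]
pan tilt deg 6.239375060403515 r 0.16779746883668537 tool tilt 22.59644446170097 F [-0.5 -2.7 -4.4] gap 0.011923699644430467 t 9.75
```

```bash
python3 -m pendant '[[-3,0,0,0,-0.44,0.69,1],[-2,0,0,0,-0.29,0.46,1],[-1.5,0,0,0,-0.22,0.35,1],[-1,0,0,0,-0.15,0.23,1],[0,0,0,0,0,0,1],[0,0,0,0,0,0,1]]'; python3 arc.py
```

```text
time: 10.5
tool_pos: [0.4944, -0.004, 0.1435]
tool_rot: [[0.162, 0.852, 0.499], [0.987, -0.141, -0.081], [0.001, 0.505, -0.863]]
ft_force: [-22.5, 1.7, 29.4]
finger_gap: 0.0117
[ 0.64773119 -0.02916463  0.13      ]
2 [ 0.     0.322 -0.439]
4 [ 0.     0.66  -0.866]
5 [-0.     0.834 -1.075]
-4 [ 0.    -0.598  0.91 ]
-5 [-0.    -0.737  1.143]
pan tilt deg -0.029281742796584336 r 0.16763196307850442 tool tilt 30.331767686149373 F [-22.5   1.7  29.4] gap 0.011722548858127844 t 10.5
```

```bash
python3 -m pendant '[[0.6,0,0,0,0.1,-0.15,1],[0,0,0,0,0,0,1]]'; python3 arc.py | tail -1
python3 -m pendant '[[0,0,0,0,0,0,0.5],[0,0,0,0,0,0,0.5],[0,0,0,0,0,0,0.5]]';python3 arc.py | tail -1
```

```text
time: 10.75
tool_pos: [0.4942, -0.004, 0.1436]
tool_rot: [[0.163, 0.858, 0.487], [0.987, -0.142, -0.079], [0.001, 0.493, -0.87]]
ft_force: [-12.4, 0.2, 14.5]
finger_gap: 0.0121
pan tilt deg 0.038357393354879726 r 0.16768050303797943 tool tilt 29.536238080911446 F [-12.4   0.2  14.5] gap 0.012065886231572067 t 10.75
time: 11.12
tool_pos: [0.4951, -0.004, 0.1423]
tool_rot: [[0.161, 0.859, 0.486], [0.987, -0.14, -0.079], [0.0, 0.493, -0.87]]
ft_force: [-1.1, -0.6, 0.2]
finger_gap: 0.0427
pan tilt deg -0.3232882099943125 r 0.16661524119684576 tool tilt 29.520231857292835 F [-1.1 -0.6  0.2] gap 0.04267397316411522 t 11.125
```

```bash
python3 -m pendant '[[0,0,0,0,0,-2,0.5],[0,0,0,0,0,-4,0.5],[0,0,0,0,0,-4,0.5],[8,0,0,0,0,-3,0.5],[8,0,0,0,0,-2,0.5],[8,0,0,0,0,-1,0.3],[5.5,0,0,0,0,0,0.3]]'
python3 - <<'E'
from tgt import *
Rt=pose(-13,0); g=np.array([.566,-.218,.20]); rel(g,Rt)
a=cam('scene')['frame'][130:340,180:460]
cv2.imwrite('pics/s6.png',cv2.resize(a,None,fx=2.6,fy=2.6,interpolation=cv2.INTER_CUBIC)[:,:,::-1])
E
```

```text
time: 12.0
tool_pos: [0.4233, 0.0077, 0.285]
tool_rot: [[0.161, 0.987, 0.0], [0.987, -0.161, 0.001], [0.001, -0.0, -1.0]]
ft_force: [-0.0, 1.1, -2.2]
finger_gap: 0.0596
t 12.0 tcp [0.4233 0.0077 0.285 ] gap 0.0596 F [-0.   1.1 -2.2] q [-0.01  0.04  1.78  0.    1.32  0.15]
 turn(deg) [-0.  -0.1  3.7]
 shift cm in current axes [-19.99  17.72   8.48]  in target axes [-18.78  18.98   8.5 ]
```

View pics/s6.png

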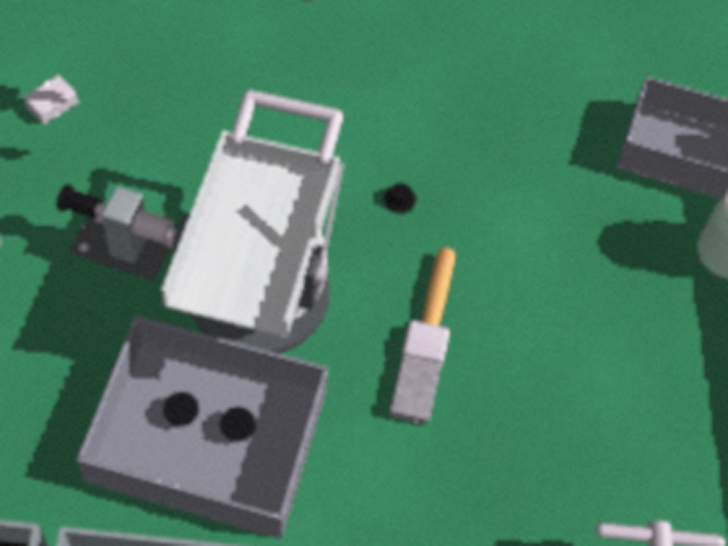

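```bash
python3 -m pendant '[[0,0,3.7,-2,1.8,0,0.3],[0,0,0,-3.6,3.7,0,0.3],[0,0,0,-3.8,3.8,0,0.3],[0,0,0,-3.8,3.8,0,0.3],[0,0,0,-3.8,3.8,2,0.3],[0,0,0,-1.9,2.0,2,0.3],[0,0,0,0,0,2,0.3],[0,0,0,0,0,0,0.3]]'
python3 - <<'E'
from tgt import *
Rt=pose(-13,0); g=np.array([.566,-.218,.20]); rel(g,Rt)
c=cam('wrist','w7.png')
ctr=np.array([.6132,-.0235])
for a in (-99,-103):
    d=np.array([np.cos(np.radians(a)),np.sin(np.radians(a))])
    for r in (.150,.181,.198,.215,.222): print(a,r,np.round(proj(c,[*(ctr+d*r),.065]),1))
for l in('plunger_knob','plunger_unit'):
    print([(x['confidence'],x['location']) for x in eyes.tip_of('wrist',l)[:2]])
E
```

```text
time: 13.05
tool_pos: [0.5642, -0.2177, 0.2215]
tool_rot: [[0.225, 0.974, -0.004], [0.974, -0.225, 0.002], [0.001, -0.004, -1.0]]
ft_force: [-0.3, 0.5, -1.0]
finger_gap: 0.0595
t 13.05 tcp [ 0.5642 -0.2177  0.2215] gap 0.0595 F [-0.3  0.5 -1. ] q [-0.39  0.37  1.51  0.    1.26 -0.16]
 turn(deg) [-0.2 -0.   0. ]
 shift cm in current axes [0.01 0.19 2.15]  in target axes [0.01 0.18 2.15]
-99 0.15 [124.2 294.3]
-99 0.181 [162.6 296.3]
-99 0.198 [182.7 297.3]
-99 0.215 [202.  298.4]
-99 0.222 [209.8 298.8]
-103 0.15 [124.7 281. ]
-103 0.181 [163.1 280.9]
-103 0.198 [183.2 280.8]
-103 0.215 [202.6 280.7]
-103 0.222 [210.4 280.6]
[(0.72, [184.4, 270.6])]
[]
```

View pics/w7.png

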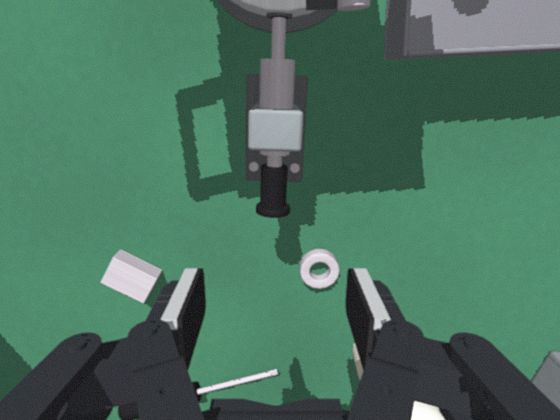

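```bash
python3 - <<'E'
from tgt import *
c=cam('wrist')
k=atz(c,(185,273.2),.065);a=atz(c,(40,277.8),.065);f=atz(c,(211,272.6),.065);print(k,f,np.degrees(np.arctan2(*(f-a)[1::-1])),np.linalg.norm(k[:2]-[.6132,-.0235]))
Rt=pose(-15.2,0); g=np.array([*k[:2],.046]); rel(g,Rt)
E
```

```text
[ 0.56417308 -0.2178151   0.065     ] [ 0.55840032 -0.24038889  0.065     ] -104.74039179926415 0.20040457924851204
t 13.25 tcp [ 0.5656 -0.2178  0.2251] gap 0.0597 F [ 0.6 -0.6 -0.4] q [-0.39  0.37  1.5   0.    1.27 -0.16]
 turn(deg) [0.1 0.  2.3]
 shift cm in current axes [-0.03 -0.18 17.91]  in target axes [-0.04 -0.14 17.91]
```

```bash
python3 -m pendant '[[0,0,1.8,0,-0.15,0,0.3],[0,0,0,0,0,2,0.3],[0,0,0,0,0,4,0.3],[0,0,0,0,0,4,0.3],[0,0,0,0,0,3,0.3],[0,0,0,0,0,0,0.3]]'
python3 - <<'E'
from tgt import *
Rt=pose(-14.8,0); rel(np.array([.5642,-.2178,.046]),Rt); cam('wrist','w8.png')
E
```

```text
time: 14.0
tool_pos: [0.5623, -0.2169, 0.0921]
tool_rot: [[0.255, 0.967, -0.004], [0.967, -0.255, 0.002], [0.001, -0.004, -1.0]]
ft_force: [0.2, -0.3, 0.0]
finger_gap: 0.0599
t 14.0 tcp [ 0.5623 -0.2169  0.0921] gap 0.0599 F [ 0.2 -0.3  0. ] q [-0.39  0.48  1.69  0.    0.98 -0.13]
 turn(deg) [-0.3 -0.   0. ]
 shift cm in current axes [-0.04  0.22  4.61]  in target axes [-0.04  0.2   4.61]
```

View pics/w8.png

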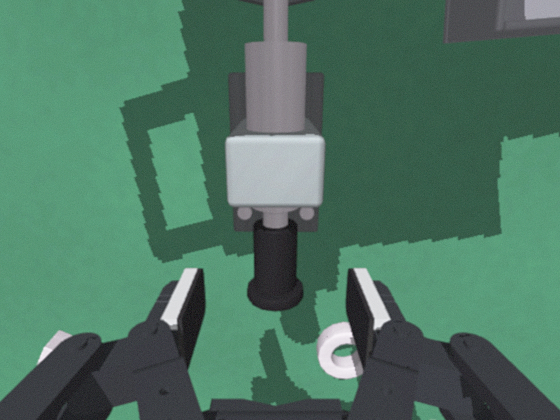

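```bash
python3 -m pendant '[[0,0,0,0,0,2,0.3],[0,0,0,0,0,2,0.3],[0,0,0,0,0,0.6,0.3],[0,0,0,0,0,0,0.6],[0,0,0,0,0,0,1],[0,0,0,0,0,0,1],[0,0,0,0,0,0,1],[0,0,0,0,0,0,1]]' 90
python3 - <<'E'
from tgt import *
Rt=pose(-14.8,0); rel(np.array([.5642,-.2178,.046]),Rt); cam('wrist','w9.png')
E
```

```text
time: 15.05
tool_pos: [0.562, -0.2172, 0.0493]
tool_rot: [[0.255, 0.967, -0.003], [0.967, -0.255, 0.001], [0.0, -0.003, -1.0]]
ft_force: [-6.2, 1.4, 7.0]
finger_gap: 0.0194
t 15.05 tcp [ 0.562  -0.2172  0.0493] gap 0.0194 F [-6.2  1.4  7. ] q [-0.39  0.53  1.73 -0.    0.89 -0.13]
 turn(deg) [-0.2 -0.   0. ]
 shift cm in current axes [0.   0.23 0.33]  in target axes [0.   0.22 0.33]
```

View pics/w9.png

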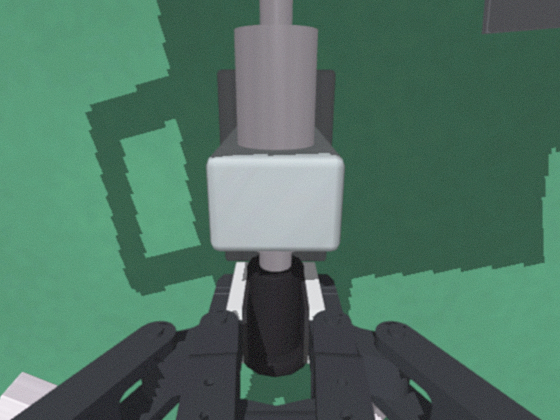

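```bash
python3 -m pendant '[[0,0,0,-0.3,0,0,1],[0,0,0,-0.4,0,0,1],[0,0,0,-0.4,0,0,1],[0,0,0,-0.4,0,0,1],[0,0,0,-0.3,0,0,1],[0,0,0,0,0,0,1]]'
python3 - <<'E'
from tgt import *
s=rel(np.array([.562,-.2172,.0493]),pose(-14.8,0)); print(s['tool_rot'].T@s['ft_force'])
E
```

```text
time: 15.85
tool_pos: [0.5581, -0.2319, 0.0493]
tool_rot: [[0.256, 0.967, -0.002], [0.967, -0.256, 0.006], [0.005, -0.004, -1.0]]
ft_force: [-3.3, 11.1, 8.0]
finger_gap: 0.0192
t 15.85 tcp [ 0.5581 -0.2319  0.0493] gap 0.0192 F [-3.3 11.1  8. ] q [-0.42  0.53  1.73  0.01  0.89 -0.16]
 turn(deg) [-0.2 -0.3 -0. ]
 shift cm in current axes [1.52 0.   0.01]  in target axes [1.52 0.   0.  ]
[ 9.90348641 -6.03658372 -7.92834902]
```

```bash
python3 -m pendant '[[0,0,0,-0.3,0,0,1],[0,0,0,-0.2,0,0,1],[0,0,0,-0.1,0,0,1],[0,0,0,0,0,0,1]]'
python3 - <<'E'
from tgt import *
s=rel(np.array([.562,-.2172,.0493]),pose(-14.8,0)); print(s['tool_rot'].T@s['ft_force'])
E
```

```text
time: 16.35
tool_pos: [0.5568, -0.2366, 0.0493]
tool_rot: [[0.256, 0.967, -0.002], [0.967, -0.256, 0.007], [0.006, -0.004, -1.0]]
ft_force: [-2.5, 13.4, 8.9]
finger_gap: 0.0193
t 16.35 tcp [ 0.5568 -0.2366  0.0493] gap 0.0193 F [-2.5 13.4  8.9] q [-0.42  0.53  1.73  0.01  0.89 -0.17]
 turn(deg) [-0.2 -0.4 -0.1]
 shift cm in current axes [2.01 0.   0.02]  in target axes [2.01 0.   0.  ]
[12.34670218 -5.8608748  -8.74977262]
```

Travel is 20.1 mm at 12.3 N, the full-travel spring force. I'll push slightly onto the stop to confirm.

```bash
python3 -m pendant '[[0,0,0,-0.2,0,0,1],[0,0,0,-0.1,0,0,1],[0,0,0,0,0,0,1],[0,0,0,0,0,0,1]]'
python3 - <<'E'
from tgt import *
s=rel(np.array([.562,-.2172,.0493]),pose(-14.8,0)); print(s['tool_rot'].T@s['ft_force'])
cam('wrist','w10.png')
a=cam('scene')['frame'][130:340,150:430]
cv2.imwrite('pics/s10.png',cv2.resize(a,None,fx=2.6,fy=2.6,interpolation=cv2.INTER_CUBIC)[:,:,::-1])
E
```

```text
time: 16.85
tool_pos: [0.5568, -0.2367, 0.0493]
tool_rot: [[0.258, 0.966, -0.001], [0.966, -0.258, 0.012], [0.011, -0.004, -1.0]]
ft_force: [1.1, 22.5, 9.2]
finger_gap: 0.0192
t 16.85 tcp [ 0.5568 -0.2367  0.0493] gap 0.0192 F [ 1.1 22.5  9.2] q [-0.43  0.53  1.72  0.01  0.89 -0.17]
 turn(deg) [-0.2 -0.6 -0.1]
 shift cm in current axes [2.01 0.   0.02]  in target axes [ 2.01  0.01 -0.  ]
[22.08348311 -4.75736431 -8.97485274]
```

View pics/w10.png

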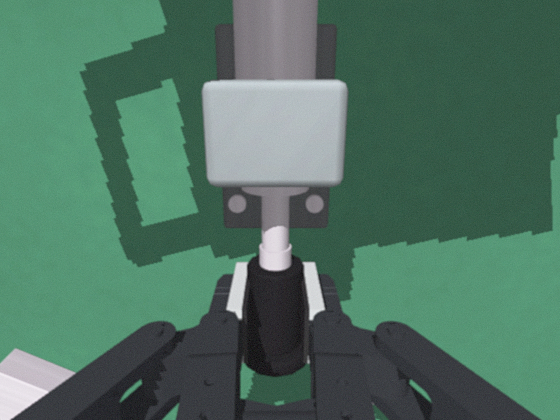

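View pics/s10.png

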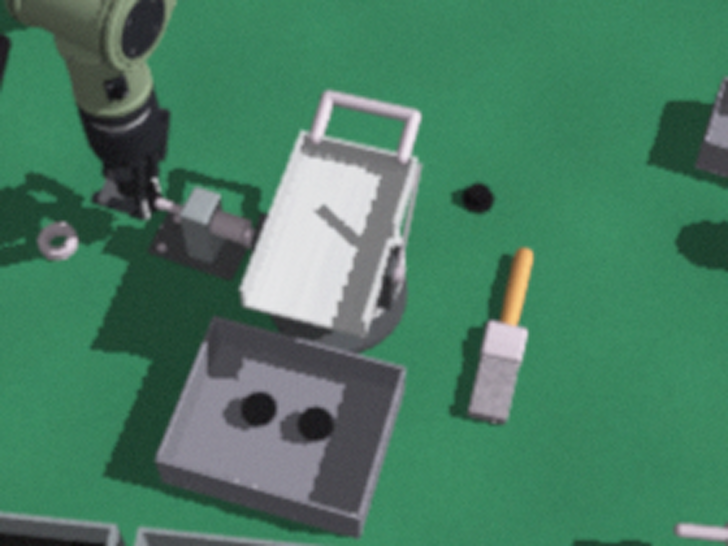

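```bash
python3 -c "
from plant import ticket,readout
s=readout.get_state();print(s['tool_pos'],s['ft_force'],s['time']);print(ticket.job_done())"
```

```text
[ 0.55681746 -0.23664685  0.04930152] [-0.20514274 23.40407807  9.15197769] 16.95
the job is handed in; nothing more can be done
None
```

The job is done and handed in at about 17 s of the 51 s allowed. `job_done` gave no verdict, as expected.

- **Pan:** I gripped the handle bar and tipped the pan to 49.7°, measured from the tool position. After a hold of about 1 s, the scene picture showed both caps in the catch bin and the pan empty. I brought the pan back onto its stop (tilt about 0°) and let go of it.
- **Plunger:** Only then did I grip the knob and pull it. It moved 20.1 mm with 12.3 N on it, which matches the spring at full travel. Pulling 3 mm further moved nothing and raised the force to about 22 N, so it is on its stop. I finished holding it there with a 90 N grip.
- **Last checks:** The wrist picture shows the rod drawn out and the knob not slipping in the pads. The last scene crop shows the pan still level, the caps still in the bin, and the spare cap, brush and collar in place. I did not look again at the jar, bottle, screwdriver or gauge block at the very end.
- **One disagreement:** My first estimate from the fixed cameras put the pull direction at -103°, and the wrist camera gave about -105°. I used the wrist value. No check failed.

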